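# Pump down the sample-drying chamber and shut its valve

## Task

Pump the red knob of the hand pump up and down with your fingertips, pressing it right down and letting it come right back up each time, until the orange-tipped indicator pin stands fully out. Then push the blue-tipped valve lever all the way over to its other side, let go of everything and finish. Only press and push: never touch the pin itself, push the lever only once the pin is out, and leave the weighing boats, the jar and the magnifier where they lie.

Things in the scene. Friction and masses are not known exactly. Their poses are not given: they have to be found in the camera images.
- station: Drying station fixed to the table: grey plate 180 x 360 mm, 12 mm thick (own x -75 to +105, y -190 to +170 mm). Origin on the table surface, z up. On it, in own mm: pump barrel with red knob at (0, 120), 88 high, black indicator housing beside it to x = 68, 59 high; brass valve block with lever at (10, 0); clear chamber 112 across, 108 high at (0, -125).
- knob_top (a point): Centre of the flat top (44 mm across) of the red pump knob, a round mushroom knob 52 mm across, 135 mm above the table when up. Moves with the knob. Nothing stands above it.
- plunger (a joint): How far the red knob is pressed down, m: 0 = up, 0.025 = fully down at its stop. A spring (about 4 N at the top, 12 N at the bottom, a few N more when pressed fast) returns it within 0.5 s of release.
- pin_slide (a joint): How far the indicator pin is out, m: from its start (0 to 0.010) it goes in ratchet steps of 0.006 per full stroke to 0.024, fully out. It advances as the knob goes down and stays put between strokes; 3 to 5 full strokes do it, short ones add little or nothing, further ones do no harm.
- pin: The indicator pin, not to be touched: yellow shaft 11 mm across with an orange head 16 mm across, lying level, coming out of the black housing along the station's +x. The point tracked lies on its axis, 38 mm above the table, at station x = 68 mm plus the joint value; the head ends 6 mm beyond it.
- valve_tip (a point): Centre of the blue ball (26 mm) on the valve lever, a steel rod 10 mm thick that swings in the station's x-z plane about an axis along station y through station (10 mm, 0), 34 mm above the table; ball 80 mm from the axis: 104 mm above the table at either end, 114 midway.
- valve (a joint): Angle of the valve lever, rad: 0 = open, leaning to the station's -x; 1.0 = shut, at its stop, leaning to the station's +x. Starts between 0 and 0.15. It swings with about 1 N at the ball and stays where it is left.
- boat_a: White square weighing boat, about 90 mm wide, 24 mm high, loose and light. Origin under its centre.
- boat_b: A second such weighing boat.
- jar: Small clear sample jar with white cap, 56 mm across, 58 mm high, loose. Origin under its centre.
- magnifier: Grey magnifying glass lying flat, 9 mm high: ring 72 mm across round its origin, handle 18 mm wide reaching 130 mm along its -x; loose.
Mind the look-alikes: they are no part of the job. What is meant by the jar is not black or purple, and is the larger of those in its own colour.

How it is judged (in metres and radians):
On the way, in this order (a step that is already met when the one before it is completed fails the run):
1. the indicator pin is pumped fully out while the valve lever is still open (value of joint pin_slide above 0.0215 m and value of joint valve below 0.4 rad), for 0.2 s.
2. the valve lever is pushed over to shut (value of joint valve above 0.85 rad), for 0.2 s.
At the end, for the whole second after the job is handed in: The indicator pin is out by more than 21.5 mm of 24, the valve lever stands past 0.85 of its 1.0 rad, the pump knob is back up (within 4 mm), and the boats, jar and magnifier are within 20 mm of where they started, the jar upright (value of joint pin_slide above 0.0215 m and value of joint valve above 0.85 rad and value of joint plunger below 0.004 m and distance of each of boat_a, boat_b, jar, magnifier from where it was at the start of the episode below 0.02 m and angle between jar's own z axis and vertical below 0.2 rad); the robot touches nothing.
It fails at once if the indicator pin is touched by the robot (contact force between any of the fingers, the arm and pin above 0.5 N).
It fails at once if the valve lever is pushed over before the pin is out (value of joint valve above 0.6 rad and value of joint pin_slide below 0.0205 m).
It fails at once if a weighing boat, the jar or the magnifier is lifted, carried or knocked away (distance of any of boat_a, boat_b, jar, magnifier from where it was at the start of the episode above 0.03 m or height (world z) of any of boat_a, boat_b, jar, magnifier above 0.015 m).
It also fails if it takes over 48 s, if anything falls off the work surface, if the arm or the gripper's body presses on something with over 40 N, if the wrist force passes 120 N, or if a joint passes its speed limit or range.

## Robot

A 6-joint arm with a two-finger parallel gripper is mounted at the origin on the work surface. World frame = base frame: x ahead of the robot, y to its left, z up, the work surface at z = 0. Lengths are in m, angles in degrees, forces in N, time in s.
With the tool pointing down it reaches from about 0.3 to 0.825 m from the base axis. Payload 5.4 kg.
Tool frame: the origin (TCP) lies midway between the tips of the shut fingers; the grasp point (between the pads) lies 19 mm behind it; x points along the fingers, z is the direction in which the jaws open and shut, and the axes are right-handed (so a half turn about x gives the same grasp; the last joint's range is limited). The gripper opens to 92 mm and grips with 3 to 60 N. Pads are 20 mm wide; open, the fingers measure 128 mm over their backs; the gripper's body (75 mm by 189 mm) begins 69 mm behind the grasp point.
Start: joints at [55.17, 9.076, 91.501, -0, 79.423, -12.038], TCP at [0.223, 0.53, 0.215] pointing down, gripper open.
Joint ranges: [-166.64, 166.64], [-54.1, 131.32], [10.49, 154.53], [-73.88, 253.88], [9.74, 151.15], [-171.62, 171.62]. Speed limits (degrees/s): [147.25, 147.25, 180, 180, 180, 180].

## Interface

Orientations are given as [roll, pitch, yaw] about the fixed x, y, z axes, in that order (R = Rz(yaw) Ry(pitch) Rx(roll)).
In Python, from rig import sensors, read_camera, manip gives the robot as it stands.
- The arm moves only by the shell command python3 -m jog 'ROWS' [OPENING]. ROWS is text: rows parted by semicolons, each of 4 numbers parted by spaces: the shift along the tool's x, y, z as a fraction of full scale, then the turn about the tool's x as a fraction of full scale. A call has 1 to 10 rows; each row shifts and turns the commanded pose from where the row before left it, along the tool's axes as they then stand; what a row does not reach is not made up. Full scale, the value 1, is 0.025 m for a shift and 5 degrees for a turn. A row lasts 1/12 s, in which the tool goes at most 41.7 mm and 7.16 degrees, less where a joint would pass 70% of its speed; a pose out of reach is approached as far as the arm can. A call with a number of a shift or a turn outside -1 to 1 is refused whole. A call with a gripper value outside its range is refused whole. OPENING is the gripper command: -1 is fully open, 1 is shut, values between are in proportion, set as the call begins (- or left out, the last holds). The fingers move at their own pace and stop on an object; the grip force is fixed at half the most. Time passes only in rows, so rows that do not move let the fingers close. It gives the time, the measured TCP pose, the force and the opening at its end, in the units of the state.
- sensors.get_obs(): the state, without advancing time (a new reading comes with each control period).
- read_camera(name): name is "scene" or "top" or "wrist"; returns a dict with "color" (480x640x3 uint8, blue, green, red), "intrinsics" (3x3 intrinsics, pixels), "k1" (the pictures are not rectified: a ray, as slopes to the right and down, at radius r is drawn at 1 + k1 r^2 times it, then the intrinsics apply), "T" (4x4, takes a point from camera to world coordinates); the wrist camera has in their place "T_tool_cam" (4x4, takes a point from camera to tool coordinates, whose origin is the TCP and whose axes are the tool frame's). Camera axes: x right, y down, z forward; pixel columns grow to the right and rows downward; lengths in m; the calibration is good to about 2 mm. A picture is of the moment at which its call begins: read the wrist's pose just before it. There is no depth.
- manip.hand_in(): hands the job in, once; it reports no verdict.
The state is a dict: "t": time; "joints": joint angles; "dq": joint speeds; "effort": joint torques, N m; "eef_pos": TCP position; "tool_rot": TCP orientation; "contact_force": force on the tool from outside, world axes, zero at the start; "torque": the same for the moment, N m; "gripper_width": opening from 0.0 (shut) to 1.0 (fully open).
Only numpy, scipy, OpenCV 4.12 (cv2) and the standard library are available. Lean on these libraries where they do the work, as an engineer would, in place of code of your own. Each camera call takes 0.05 s, during which the arm holds its last target. There are 200 camera calls.

## Working session

There is one attempt and no reset: what is moved stays moved. The work goes in short steps, Python scripts to look and compute and a shell command to move; the robot and the scene stay as the last step left them, time stands still between calls to the robot, and variables do not carry over. Pictures are saved under pics/ and viewed, about 8 in all and at most 12, crops included, and the job is handed in when it is done.

```bash
mkdir -p pics; cat > h.py <<'E'
import cv2,numpy as np
from rig import sensors,read_camera
from scipy.spatial.transform import Rotation as R
def ray(c,T,u,v):
    K=c["intrinsics"];p=cv2.undistortPoints(np.array([[[u,v]]],float),K,np.array([c["k1"],0,0,0,0.]))[0,0]
    return T[:3,3],T[:3,:3]@np.array([p[0],p[1],1])
def onplane(c,T,u,v,z):
    o,d=ray(c,T,u,v);return o+d*(z-o[2])/d[2]
def proj(c,T,P):
    Ti=np.linalg.inv(T);q=Ti[:3,:3]@np.array(P)+Ti[:3,3];s=q[:2]/q[2];s=s*(1+c["k1"]*(s@s))
    return (c["intrinsics"]@np.r_[s,1])[:2]
E
python3 - <<'E'
from h import *
o=sensors.get_obs();print(o)
for n in("top","scene"):
    c=read_camera(n);cv2.imwrite(f"pics/{n}0.png",c["color"]);print(n,c["T"].round(3).tolist(),c["k1"])
E
```

```text
{'t': 0.0, 'joints': array([ 5.51706873e+01,  9.11244017e+00,  9.15710824e+01, -1.58913173e-04,
        7.94238276e+01, -1.20392236e+01]), 'dq': array([ 0.02102771, -0.02367712, -0.0066049 ,  0.05660396, -0.05644934,
        0.07247353]), 'effort': array([-4.18942391e-04, -3.85566902e+01, -3.22108054e+01,  7.01327669e-02,
        3.79782147e-02, -1.64531930e-04]), 'eef_pos': array([0.22239792, 0.52957144, 0.21363053]), 'tool_rot': array([ 168.04412268,   89.89264977, -124.74593714]), 'contact_force': array([0.55638878, 0.20571091, 1.11879237]), 'torque': array([ 0.01284975, -0.00035043, -0.02075826]), 'gripper_width': 1.0003528724733997}
top [[-0.025, -0.983, 0.184, 0.382], [-0.999, 0.029, 0.019, 0.097], [-0.024, -0.183, -0.983, 1.079], [0.0, 0.0, 0.0, 1.0]] -0.06784361746824262
scene [[-0.856, 0.334, -0.395, 0.912], [0.517, 0.548, -0.657, 0.669], [-0.003, -0.767, -0.642, 0.653], [0.0, 0.0, 0.0, 1.0]] -0.08271990996236392
```

View pics/top0.png

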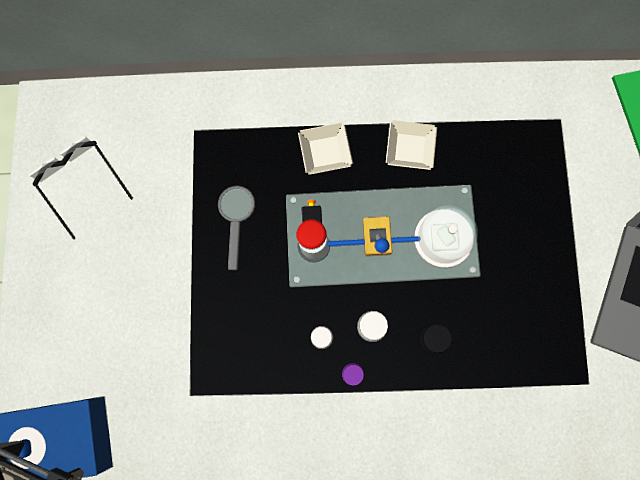

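View pics/scene0.png

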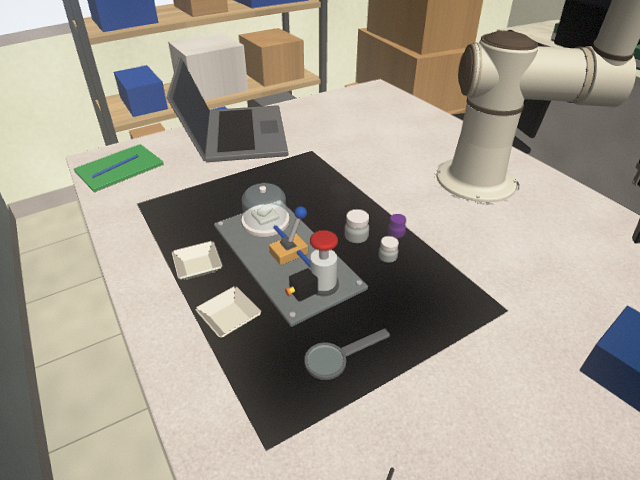

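The top view shows the red knob at (311,234), the blue ball at (382,245), the pin head at (311,204), the boats at (326,148) and (412,145), and the jar at (373,326). The plate corners are near (287,195), (470,186), (480,277) and (290,286). The scene view shows the knob at (323,240) and the ball at (301,213).

```bash
python3 - <<'E'
from h import *
C={n:read_camera(n) for n in("top","scene")}
def cen(im,col):
    h=cv2.cvtColor(im,cv2.COLOR_BGR2HSV);H,S,V=cv2.split(h)
    m=((S>170)&(V>80)&(((H<5)|(H>175)) if col=="r" else ((H>100)&(H<125)))).astype(np.uint8)
    if col=="b": m=cv2.morphologyEx(m,cv2.MORPH_OPEN,np.ones((8,8),np.uint8))
    n,l,s,c=cv2.connectedComponentsWithStats(m);return [(s[i].tolist(),c[i].round(1).tolist()) for i in range(1,n) if s[i][4]>40]
for n,c in C.items():
    for k in"rb":print(n,k,cen(c["color"],k))
c=C["top"]
for q in((293,200),(464.5,190.5),(473,269.5),(296.5,279.5)):print("screw",onplane(c,c["T"],*q,.013).round(4))
print("knob",onplane(c,c["T"],311,232,.130).round(4),"ball",onplane(c,c["T"],382,245,.106).round(4))
cr=[]
for n,(u,v,w,h) in {"top":(270,170,220,130),"scene":(210,180,170,150)}.items():
    cr.append(cv2.resize(C[n]["color"][v:v+h,u:u+w],(600,300 if n=="top" else 300),interpolation=cv2.INTER_CUBIC))
cv2.imwrite("pics/crop1.png",np.vstack(cr))
E
```

```text
top r [([297, 219, 29, 30, 675], [311.0, 233.6])]
top b [([377, 241, 12, 11, 127], [382.5, 246.0]), ([0, 402, 97, 75, 4254], [58.5, 435.0])]
scene r [([310, 231, 28, 19, 412], [323.8, 239.9])]
scene b []
screw [0.6644 0.1701 0.013 ]
screw [ 0.6733 -0.1612  0.013 ]
screw [ 0.5194 -0.1662  0.013 ]
screw [0.5102 0.1659 0.013 ]
knob [0.5764 0.1323 0.13  ] ball [0.5548 0.011  0.106 ]
```

View pics/crop1.png

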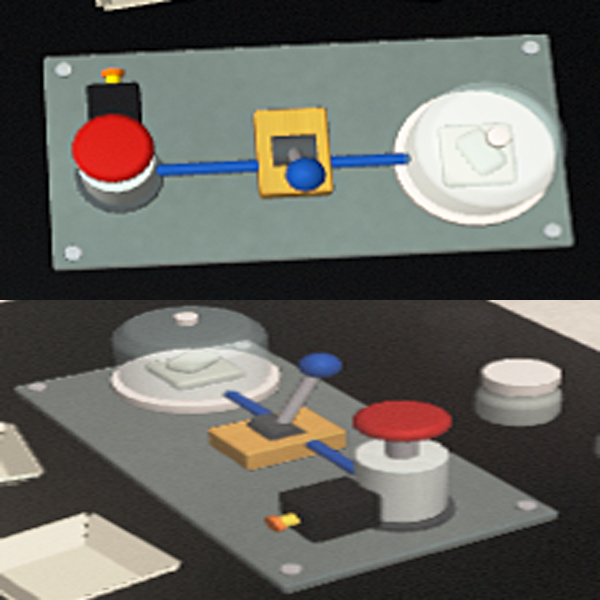

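```bash
cat > d.py <<'E'
import sys
from h import *
o=sensors.get_obs();M=R.from_euler("xyz",o["tool_rot"],degrees=True).as_matrix()
g=np.array([float(a) for a in sys.argv[1:4]])
print("t",o["t"],"pos",o["eef_pos"].round(4),"axes",M.T.round(3).tolist(),"units",(M.T@(g-o["eef_pos"])/.025).round(2),"F",o["contact_force"].round(1))
E
python3 d.py .575 .132 .19
```

```text
t 0.2 pos [0.2225 0.5298 0.214 ] axes [[-0.001, -0.001, -1.0], [-0.922, 0.387, 0.0], [0.387, 0.922, -0.001]] units [  0.97 -19.16  -9.21] F [-0.6 -0.6  0.7]
```

```bash
python3 -m jog '0 -.95 -.45 0;0 -.95 -.45 0;0 -.95 -.45 0;0 -.95 -.45 0;0 -.95 -.45 0;0 -.95 -.45 0;0 -.95 -.45 0;0 -.95 -.45 0;0 -.95 -.45 0;0 -.95 -.45 0' 1; python3 -m jog '0 -.95 -.45 0;0 -.95 -.45 0;0 -.95 -.45 0;0 -.95 -.45 0;0 -.95 -.45 0;0 0 0 -.92;0 0 0 -.92;0 0 0 -.92;0 0 0 -.92;0 0 0 -.92' 1; python3 d.py .575 .132 .19
```

```text
t: 1.03
eef_pos: [0.3987, 0.3333, 0.2145]
tool_rot: [140.9, 90.0, -151.9]
contact_force: [-0.5, -0.5, -0.4]
gripper_width: 0.299
t: 1.87
eef_pos: [0.4857, 0.2363, 0.2143]
tool_rot: [100.3, 90.0, -169.3]
contact_force: [-0.7, -0.0, 0.0]
gripper_width: 0.004
t 1.8667 pos [0.4857 0.2363 0.2143] axes [[-0.001, -0.0, -1.0], [-1.0, -0.007, 0.001], [-0.007, 1.0, -0.0]] units [ 0.97 -3.54 -4.2 ] F [-0.7 -0.   0. ]
```

```bash
python3 -m jog '0 -.7 -.84 0;0 -.7 -.84 0;0 -.7 -.84 0;0 -.7 -.84 0;0 -.74 -.84 0;.5 0 0 0;.5 0 0 0;0 0 0 0;0 0 0 0'; python3 d.py .575 .132 .145; python3 - <<'E'
from h import *
o=sensors.get_obs();c=read_camera("wrist");cv2.imwrite("pics/w1.png",c["color"])
M=np.eye(4);M[:3,:3]=R.from_euler("xyz",o["tool_rot"],degrees=True).as_matrix();M[:3,3]=o["eef_pos"];T=M@c["T_tool_cam"]
h=cv2.cvtColor(c["color"],cv2.COLOR_BGR2HSV);H,S,V=cv2.split(h)
for n,m,z in(("red",((H<5)|(H>175)),.128),("blue",(H>100)&(H<125),.106)):
    m=(m&(S>150)&(V>70)).astype(np.uint8)
    if n=="blue": m=cv2.morphologyEx(m,cv2.MORPH_OPEN,np.ones((25,25),np.uint8))
    k,l,s,q=cv2.connectedComponentsWithStats(m)
    for i in range(1,k):
        if s[i][4]>400:print(n,s[i],onplane(c,T,s[i][0]+s[i][2]/2,s[i][1]+s[i][3]/2,z).round(4))
E
```

```text
t: 2.62
eef_pos: [0.5729, 0.1327, 0.1878]
tool_rot: [86.2, 89.8, 176.4]
contact_force: [-0.6, -0.5, 0.7]
gripper_width: 0.009
t 2.6167 pos [0.5729 0.1327 0.1878] axes [[-0.004, 0.0, -1.0], [-1.0, -0.005, 0.004], [-0.005, 1.0, 0.0]] units [ 1.71 -0.09 -0.03] F [-0.6 -0.5  0.7]
red [ 279  218   89   87 4844] [0.573  0.1326 0.128 ]
blue [ 109  206   36   32 1122] [0.5547 0.0101 0.106 ]
```

View pics/w1.png

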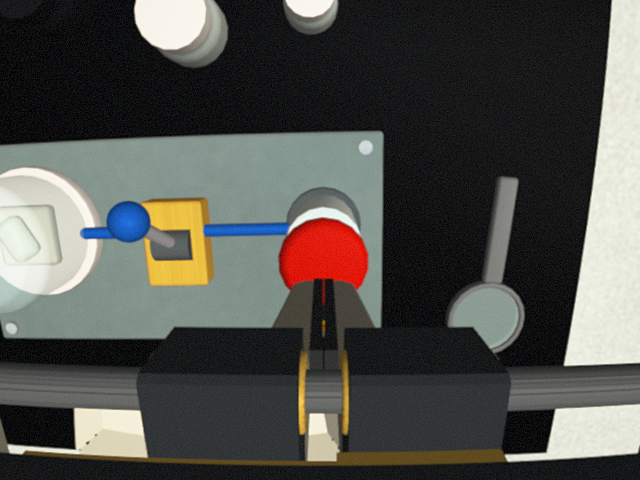

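The wrist view shows the fingertips over the knob (323,260) and the ball at (127,222). The positions agree with the top view. I'll do one stroke and check the force.

```bash
python3 -m jog '.8 0 0 0;.8 0 0 0;.4 0 0 0;.3 0 0 0;.3 0 0 0;.3 0 0 0;.1 0 0 0;0 0 0 0;0 0 0 0'; python3 d.py .573 .132 .110
```

```text
t: 3.42
eef_pos: [0.5739, 0.1326, 0.1163]
tool_rot: [78.3, 89.9, 168.6]
contact_force: [-7.3, 0.2, 8.4]
gripper_width: 0.003
t 3.4167 pos [0.5739 0.1326 0.1163] axes [[-0.002, 0.0, -1.0], [-1.0, -0.004, 0.002], [-0.004, 1.0, 0.0]] units [ 0.25  0.03 -0.02] F [-7.3  0.2  8.4]
```

```bash
python3 -m jog '.12 0 0 0;.12 0 0 0;0 0 0 0;0 0 0 0'; python3 -m jog '.1 0 0 0;.0 0 0 0;0 0 0 0'
```

```text
t: 3.75
eef_pos: [0.5743, 0.1326, 0.1109]
tool_rot: [69.2, 89.9, 159.5]
contact_force: [-8.1, 0.0, 11.2]
gripper_width: 0.006
t: 4.0
eef_pos: [0.5744, 0.1326, 0.11]
tool_rot: [81.0, 90.0, 171.3]
contact_force: [-12.5, -0.5, 18.3]
gripper_width: 0.005
```

```bash
python3 -m jog '-.8 0 0 0;-.8 0 0 0;0 0 0 0;0 0 0 0;0 0 0 0;0 0 0 0;0 0 0 0'; python3 -m jog '.5 0 0 0;.3 0 0 0;.3 0 0 0;.3 0 0 0;.2 0 0 0;.06 0 0 0;0 0 0 0;0 0 0 0;0 0 0 0'
```

```text
t: 4.58
eef_pos: [0.5739, 0.1318, 0.1447]
tool_rot: [91.6, 89.9, -178.2]
contact_force: [-0.9, 0.3, -0.5]
gripper_width: 0.003
t: 5.33
eef_pos: [0.5763, 0.1319, 0.1099]
tool_rot: [-96.1, 89.8, -5.9]
contact_force: [-12.3, -1.1, 32.5]
gripper_width: 0.003
```

```bash
python3 -m jog '-.8 0 0 0;-.8 0 0 0;0 0 0 0;0 0 0 0;0 0 0 0;0 0 0 0;0 0 0 0'; python3 -m jog '.5 0 0 0;.3 0 0 0;.3 0 0 0;.3 0 0 0;.2 0 0 0;.04 0 0 0;0 0 0 0;0 0 0 0;0 0 0 0'; python3 - <<'E'
from h import *
c=[]
for n,(u,v,w,h) in {"top":(280,185,80,80),"scene":(270,225,80,80)}.items():
    c.append(cv2.resize(read_camera(n)["color"][v:v+h,u:u+w],(400,400),interpolation=cv2.INTER_CUBIC))
cv2.imwrite("pics/s3.png",np.hstack(c))
E
```

```text
t: 5.92
eef_pos: [0.5736, 0.1318, 0.1426]
tool_rot: [91.0, 89.8, -178.8]
contact_force: [-0.5, -0.0, 0.6]
gripper_width: 0.003
t: 6.67
eef_pos: [0.5763, 0.1319, 0.1098]
tool_rot: [-100.4, 89.8, -10.2]
contact_force: [-14.3, -1.2, 38.8]
gripper_width: 0.012
```

View pics/s3.png

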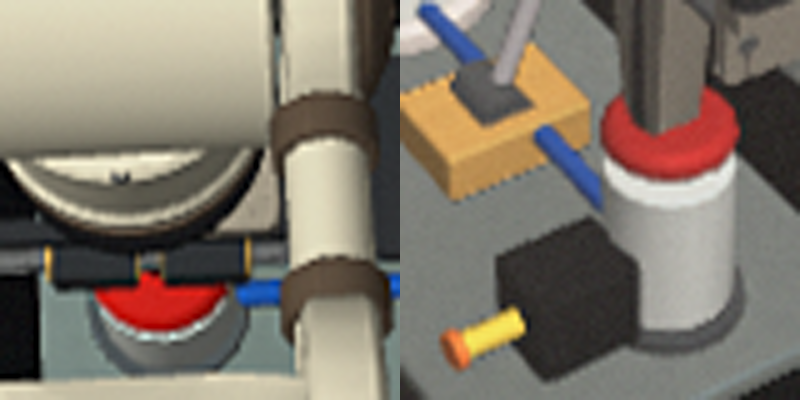

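The knob is down and the pin is well out (head at about (456,345) in the crop). Extra strokes do no harm, so I'll do two more, slightly shallower to keep the force down, and then measure.

```bash
python3 -m jog '-.8 0 0 0;-.8 0 0 0;0 0 0 0;0 0 0 0;0 0 0 0;0 0 0 0;0 0 0 0'; python3 -m jog '.5 0 0 0;.3 0 0 0;.3 0 0 0;.3 0 0 0;.15 0 0 0;0 0 0 0;0 0 0 0;0 0 0 0;0 0 0 0'
python3 -m jog '-.8 0 0 0;-.8 0 0 0;0 0 0 0;0 0 0 0;0 0 0 0;0 0 0 0;0 0 0 0'; python3 -m jog '.5 0 0 0;.3 0 0 0;.3 0 0 0;.3 0 0 0;.2 0 0 0;0 0 0 0;0 0 0 0;0 0 0 0;0 0 0 0'
python3 -m jog '-1 0 0 0;-1 0 0 0;-1 0 0 0;0 0 0 0;0 0 0 0;0 0 0 0;0 0 0 0'; python3 - <<'E'
from h import *
c=read_camera("scene");im=c["color"];H,S,V=cv2.split(cv2.cvtColor(im,cv2.COLOR_BGR2HSV))
m=((S>150)&(V>80)&(H>5)&(H<32)).astype(np.uint8);m[:, :270]=0;m[:270]=0
k,l,s,q=cv2.connectedComponentsWithStats(m);print([(s[i].tolist(),q[i]) for i in range(1,k) if s[i][4]>8])
a=np.deg2rad(1.54)
for e in(0,.012,.018,.024):
    for x in (.068,.074+e):
        dx,dy=x,.12;P=[.5755+dx*np.cos(a)-dy*np.sin(a),.0118+dx*np.sin(a)+dy*np.cos(a),.038];print(e,x,proj(c,c["T"],P).round(1))
cv2.imwrite("pics/s5.png",cv2.resize(im[225:305,270:350],(480,480),interpolation=cv2.INTER_CUBIC))
E
python3 d.py .50 .011 .19
```

```text
t: 7.35
eef_pos: [0.5736, 0.1318, 0.1417]
tool_rot: [90.3, 89.8, -179.5]
contact_force: [-0.0, 0.2, -0.7]
gripper_width: 0.006
t: 8.1
eef_pos: [0.5762, 0.1319, 0.1099]
tool_rot: [-97.9, 89.8, -7.7]
contact_force: [-12.7, -0.6, 31.6]
gripper_width: 0.005
t: 8.68
eef_pos: [0.5736, 0.1318, 0.1429]
tool_rot: [91.1, 89.8, -178.6]
contact_force: [-1.2, -0.5, -1.2]
gripper_width: 0.004
t: 9.43
eef_pos: [0.5762, 0.1319, 0.1099]
tool_rot: [-97.1, 89.8, -6.9]
contact_force: [-11.2, -1.2, 31.4]
gripper_width: 0.004
t: 10.02
eef_pos: [0.5734, 0.1318, 0.1773]
tool_rot: [91.6, 89.8, -178.2]
contact_force: [0.0, 0.1, -0.7]
gripper_width: 0.008
[([278, 287, 17, 12, 93], array([286.04301075, 291.95698925]))]
0 0.068 [293.2 288.5]
0 0.074 [290.5 289.7]
0.012 0.068 [293.2 288.5]
0.012 0.086 [284.9 292.2]
0.018 0.068 [293.2 288.5]
0.018 0.092 [282.2 293.5]
0.024 0.068 [293.2 288.5]
0.024 0.098 [279.4 294.7]
t 10.0667 pos [0.5734 0.1317 0.1774] axes [[-0.004, -0.0, -1.0], [-1.0, -0.004, 0.004], [-0.004, 1.0, -0.0]] units [-0.49  2.96 -4.82] F [-0.5  0.6  0. ]
```

View pics/s5.png

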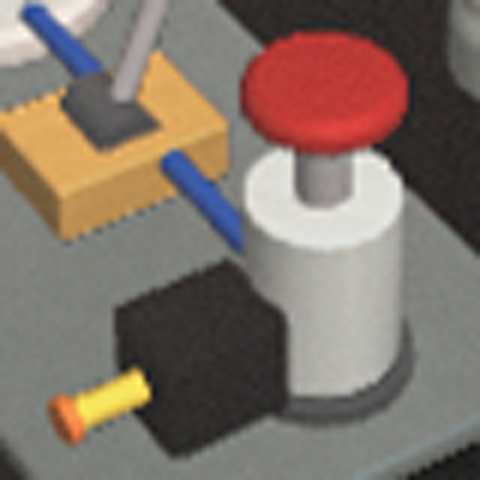

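The pin head's end lies at about (280.5,295). That matches the predicted pixel for 24 mm out, and the knob is up. Next is the lever.

```bash
python3 -m jog '-.5 0 0 0;0 .6 -.96 0;0 .6 -.96 0;0 .6 -.96 0;0 .6 -.96 0;0 .6 -.96 0;0 0 0 0;0 0 0 0'; python3 -m jog '.95 0 0 0;.95 0 0 0;.95 0 0 0;.95 0 0 0;0 0 0 0;0 0 0 0;0 0 0 0'; python3 d.py .6 .012 .095
```

```text
t: 10.73
eef_pos: [0.4999, 0.0108, 0.1928]
tool_rot: [-73.3, 90.0, 16.7]
contact_force: [0.1, -0.0, -0.4]
gripper_width: 0.004
t: 11.32
eef_pos: [0.5014, 0.0119, 0.0988]
tool_rot: [-98.9, 89.9, -8.6]
contact_force: [0.3, -0.1, 0.4]
gripper_width: 0.005
t 11.3167 pos [0.5014 0.0119 0.0988] axes [[0.002, -0.0, -1.0], [-1.0, -0.004, -0.002], [-0.004, 1.0, -0.0]] units [ 0.16 -3.95 -0.01] F [ 0.3 -0.1  0.4]
```

```bash
python3 -m jog '.1 -.5 0 0;0 -.5 0 0;0 -.5 0 0;0 -.5 0 0;0 -.5 0 0;0 -.5 0 0;0 -.4 0 0;0 -.3 0 0;0 0 0 0;0 0 0 0'; python3 -m jog '0 -.2 0 0;0 -.15 0 0;0 0 0 0;0 0 0 0'
```

```text
t: 12.15
eef_pos: [0.5935, 0.0119, 0.096]
tool_rot: [-101.6, 89.9, -11.4]
contact_force: [-0.2, 0.0, -0.4]
gripper_width: 0.007
t: 12.48
eef_pos: [0.6014, 0.012, 0.0949]
tool_rot: [-15.9, 90.0, 74.3]
contact_force: [-0.8, 0.5, -1.2]
gripper_width: 0.001
```

```bash
python3 -m jog '0 -.16 0 0;0 -.16 0 0;0 0 0 0;0 0 0 0'; python3 -m jog '0 -.16 0 0;0 0 0 0;0 0 0 0'; python3 - <<'E'
from h import *
c=read_camera("scene");cv2.imwrite("pics/v1.png",cv2.resize(c["color"][190:310,250:370],(480,480),interpolation=cv2.INTER_CUBIC))
for v in(.8,1.0):
    t=v-.5;print(v,proj(c,c["T"],[.5855+.08*np.sin(t),.0118,.034+.08*np.cos(t)]).round(1))
E
```

```text
t: 12.82
eef_pos: [0.6026, 0.0121, 0.0945]
tool_rot: [89.8, 89.0, -180.0]
contact_force: [-25.1, -1.2, 17.6]
gripper_width: 0.004
t: 13.07
eef_pos: [0.603, 0.0121, 0.0944]
tool_rot: [89.9, 88.5, -179.8]
contact_force: [-38.9, -1.2, 27.5]
gripper_width: 0.005
0.8 [275.9 219.5]
1.0 [269.6 224.3]
```

View pics/v1.png

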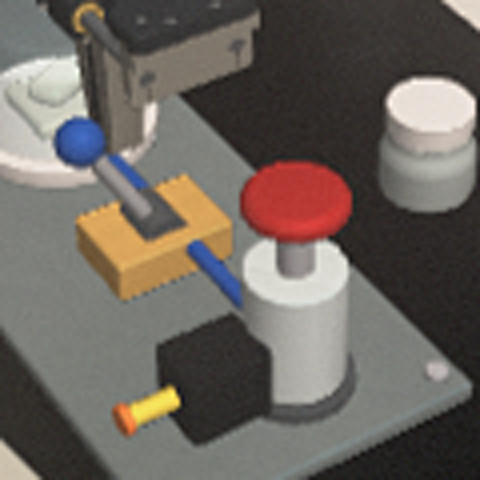

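The ball is at (270,225.5), where the shut stop (1.0 rad) is predicted, and the force has risen against it. I'll back off and rise.

```bash
python3 -m jog '0 .6 0 0;0 .8 0 0;0 .8 0 0;-.8 .4 0 0;-1 0 0 0;-1 0 0 0;-1 0 0 0;0 0 0 0;0 0 0 0;0 0 0 0'; python3 - <<'E'
from h import *
c=read_camera("scene");t=read_camera("top");cv2.imwrite("pics/f.png",np.vstack([cv2.resize(c["color"][180:380,150:450],(450,300)),cv2.resize(t["color"][110:360,200:500],(450,300))]))
E
python3 d.py .5 .01 .19
```

```text
t: 13.95
eef_pos: [0.548, 0.0118, 0.1891]
tool_rot: [78.7, 90.0, 168.9]
contact_force: [-1.4, -0.3, -0.3]
gripper_width: 0.006
t 14.05 pos [0.5474 0.0119 0.1881] axes [[-0.003, 0.001, -1.0], [-1.0, -0.004, 0.003], [-0.004, 1.0, 0.001]] units [-0.07  1.9  -0.07] F [0.7 0.7 0.4]
```

View pics/f.png

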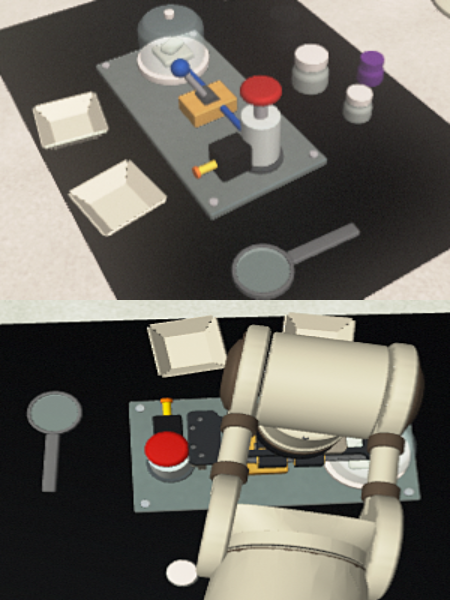

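The lever is shut (ball at about (270,225) in the full image), the knob is up, the pin is out, the boats, jar and magnifier look undisturbed, and the fingers are clear.

```bash
python3 -c "
from rig import manip
print(manip.hand_in())"
```

```text
the job is handed in; nothing more can be done
None
```

I pumped the knob five full strokes, each pressed to its stop (tool tip at about 0.110 m, 18 to 39 N) and released fully. I then pushed the valve lever to its shut stop, backed off and handed the job in at about 14 s.

**Checks that agreed:**
- **Pin:** its head was at the pixel predicted for 24 mm out, measured before I touched the lever.
- **Lever:** after release, the blue ball was still at the pixel predicted for 1.0 rad.
- **Knob:** it was back up.
- **Loose items:** the boats, jar and magnifier looked unmoved by eye in the last images. I didn't measure their positions, and in the top view the arm hid one boat and the jar.
- **Contact:** the arm was clear, with the force reading near zero.

**Worth noting:** pressing the knob also gave a sideways force reading of 7 to 14 N. Holding the lever against its stop briefly read about 48 N, well under the 120 N wrist limit. No check failed, and the hand-in gave no verdict.

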